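# Hang the pail on its stand by its bail

### The arm

A 6-joint arm with a two-finger parallel gripper is mounted at the origin on a cart in front of the work surface, level with it; the furniture and walls round the work are solid. World frame = base frame: x ahead of the robot, y to its left, z up, the work surface at z = 0. Lengths are in m, angles in rad, forces in N, time in s.
With the tool pointing down it reaches from about 0.25 to 0.775 m from the base axis. Payload 4 kg.
Tool frame: the origin (TCP) lies at the very end of the fingers, on their centre line; the grasp point (between the pads) lies 19 mm behind it; z points along the fingers, y is the direction in which the jaws open and shut (so a half turn about z gives the same grasp; the last joint's range is limited). The gripper opens to 94 mm and grips with 3 to 60 N. Pads are 16 mm wide; open, the fingers measure 119 mm over their backs; the gripper's body (75 mm by 177 mm) begins 78 mm behind the grasp point.
Start: joints at [-1.427, 0.087, 1.371, -0, 1.684, -0.103], TCP at [0.134, -0.533, 0.206] pointing down, gripper open.
Joint ranges: [-3.1, 3.1], [-0.76, 2.03], [0.27, 2.55], [-1.08, 4.22], [0.17, 2.65], [-2.57, 2.57]. Speed limits (rad/s): [2.79, 2.79, 3.14, 3.14, 3.14, 3.14].

### API

Orientations are given as [roll, pitch, yaw] about the fixed x, y, z axes, in that order (R = Rz(yaw) Ry(pitch) Rx(roll)).
In Python, from bench import robot, cams, models gives the robot as it stands.
- The arm moves only by the tool step_arm, never from a script. Its argument "series" is a list of rows, each a list of 5 numbers: the gripper command: -1 is shut, 1 is fully open, values between are in proportion, then the shift along the tool's x, y, z in mm, then the turn about the tool's z in degrees. A call has 1 to 20 rows; each row is the pose to reach, as a shift and turn from the pose commanded when the call began, along the tool's axes at that moment; what a row does not reach only later rows make up. A row lasts 1/8 s, in which the tool goes at most 62.5 mm and 10.7 degrees, less where a joint would pass 70% of its speed; a pose out of reach is approached as far as the arm can. A call with a gripper value outside its range is refused whole. The fingers move at their own pace and stop on an object; the grip force is fixed at half the most. Time passes only in rows, so rows that repeat a pose let the fingers close. It gives the time, the measured TCP pose, the force and the opening at its end, in the units of the state.
- robot.get_obs(): the state, without advancing time (a new reading comes with each control period).
- cams.snapshot(name): name is "scene" or "top" or "wrist"; returns a dict with "pixels" (420x560x3 uint8, red, green, blue), "fov_y" (degrees; the focal length in pixels is half the picture's height over the tangent of half this angle, whatever the lens; pixels are square), "cx", "cy" (the principal point, pixels), "R" (3x3) and "t" (3): a world point X has camera coordinates R X + t. Camera axes: x right, y down, z forward; pixel columns grow to the right and rows downward; lengths in m; the calibration is good to about 2 mm. A picture is of the moment at which its call begins. There is no depth.
- robot.close_job(): hands the job in, once; it reports no verdict.
Trained networks look in a picture, given as the dict that the camera call returned (one of the last four; its "shot" number tells which), for a name from the list of things; names that differ only in an ending like _2 or _b are one class to them, and where a whole thing is asked for, a point or a joint stands for the part that bears it (a point fixed in the world has none). Each returns a list of dicts, best first, with "p" (0 to 1); they miss things now and then, are a little off and sometimes report something else, mostly with a low value. They report only what shows in the picture. A call takes as long as a camera call.
- models.find_in(picture, label): "position" ([x, y, z] in m, in world coordinates, good to about 4 mm: the middle of the surface that is visible of it).
- models.pinpoint(picture, label): "position" ([x, y, z] in m, in world coordinates, good to about 4 mm: a listed point, or the origin of a listed thing).
The state is a dict: "time": time; "joint_positions": joint angles; "qvel": joint speeds; "joint_torque": joint torques, N m; "tool_pos": TCP position; "ee_rot": TCP orientation; "wrist_force": force on the tool from outside, world axes, zero at the start; "wrist_torque": the same for the moment, N m; "width": finger opening in m.
Only numpy, scipy, OpenCV 4.12 (cv2) and the standard library are available. Lean on these libraries where they do the work, as an engineer would, in place of code of your own. Each camera call takes 0.05 s, during which the arm holds its last target. There are 200 camera calls.

### The job

The little pail has been left on the hob and is in the way. Swing its folded wire bail upright while the pail stays standing, then lift it by the bail, set the bail down on both arms of the hanging stand in front of the slots, and slide it back into the slots until it is fully home. Be gentle with the stand (its height setting is not known exactly, so feel for it), let go so the pail hangs free, and leave the other things alone.

Things in the scene. Friction and masses are not known exactly. Their poses are not given: they have to be found in the camera images.
- pail_mid (a point): Centre, half-way up (42.5 mm above its underside), of a white round open pail, 100 mm across the rim, 82 mm at the foot, 85 mm high, 0.27 to 0.53 kg, standing on the hob. z: the pail's axis; y: along the bail's pivot line, which lies 35.5 mm above this point.
- grip (a point): Centre of the wooden grip sleeve (12 mm thick, 44 mm long) on the bail's straight top bar; it turns freely on the wire. The bail is a 5 mm wire hoop 116 mm wide; its top bar lies along y of this point, 80 mm from the pivot line, bare wire 22 to 46 mm either side of the centre. z points from the pivot line out through the sleeve. Folded, the sleeve is beside the pail, above rim height, clear around.
- bail (a joint): Bail angle, rad: 0 = upright, positive = folded towards the pail's -x (starts at 0.7 to 1.05; sleeve then at -80 mm sin(angle) in the pail's x, 80 mm cos(angle) above the pivots). A light friction hinge: it stays where it is left. Upright, the sleeve's centre is 158 mm above the pail's underside.
- stand: Fixed steel stand. Origin: on the worktop right below the seats; its -x faces the robot. Base plate 165 x 130 x 10 mm, one 16 mm post 263 mm high at x = +90 mm, two parallel arms, 8 mm wide, at y = +-38 mm. Arm height is an unknown setting, not reported: arm tops are 190 to 214 mm above the worktop at the seats, falling 4 degrees towards +x. The arms do not give way.
- run (a point): Point on the worktop below the middle of the arms' open run (stand x = -30 mm, y = 0; axes as the stand). Along each arm: an upturned front end at stand x = -53 to -49 mm, 13 mm proud of the arm; an open run, -49 to -12 mm, where the bail wire can be set down; then a 30 mm high cheek with the slot. The pail, wider than the gap, must come in from the front with its rim under the arms.
- seat (a point): Point on the worktop below the wire's home (stand x = 7.5 mm, y = 0; axes as the stand). Each cheek has a slot 10 mm high right on top of the arm, open at x = -12 mm, closed at x = +10 mm. Home, the wire lies on both arms at the closed ends, sleeve centre above this point, 2.5 mm above the arm tops. Between the arms it is open for a gripper back to a cross bar at x = +73 mm.

How it is judged:
By the outcome, as a careful person would: the job done as asked, in the order asked, and still so for the second after the job is handed in, with the robot touching nothing.
It also fails if it takes over 72 s, if anything falls off the work surface, if the arm or the gripper's body presses on something with over 40 N, if the wrist force passes 120 N, or if a joint passes its speed limit or range.

## Working session

There is one attempt and no reset: what is moved stays moved. The work goes in short steps, Python scripts to look and compute and a tool call to move; the robot and the scene stay as the last step left them, time stands still between calls to the robot, and variables do not carry over. Pictures are saved under pics/ and viewed, about 8 in all and at most 12, crops included, and the job is handed in when it is done.

Besides the shell and the picture viewer there is one more tool, called after "Emit:" as name(argument=value, ...), one argument or row to a line, values as JSON. step_arm: Moves the arm, as the interface text tells. Its arguments: {"type":"object","properties":{"series":{"type":"array","items":{"type":"array","items":{"type":"number"}}}},"required":["series"]}

```bash
ls; mkdir -p pics
python3 - <<'E'
from bench import robot,cams,models
import cv2,numpy as np
o=robot.get_obs();print({k:np.round(v,3) for k,v in o.items()})
for n in ["scene","top"]:
    s=cams.snapshot(n);cv2.imwrite(f"pics/{n}0.png",s["pixels"][:,:,::-1])
    print(n,s["fov_y"],np.round(-s["R"].T@s["t"],3))
    for l in ["pail_mid","grip","stand","run","seat"]:
        print(l,[(np.round(d["position"],4),round(d["p"],2)) for d in models.pinpoint(s,l)][:3])
E
```

```text
pics
{'time': np.float64(0.0), 'joint_positions': array([-1.427,  0.088,  1.372, -0.   ,  1.684, -0.103]), 'qvel': array([ 0.001, -0.001, -0.001, -0.001, -0.001, -0.001]), 'joint_torque': array([ 1.0000e-03, -3.4018e+01, -3.0243e+01,  7.2000e-02,  3.3000e-02,
       -0.0000e+00]), 'tool_pos': array([ 0.134, -0.533,  0.204]), 'ee_rot': array([-3.139, -0.   ,  0.247]), 'wrist_force': array([0.165, 0.694, 0.11 ]), 'wrist_torque': array([-0.006,  0.024, -0.036]), 'width': np.float64(0.094)}
scene 48.70465604781608 [-0.317  0.417  0.547]
pail_mid [(array([0.4575, 0.2213, 0.0408]), 0.98)]
grip [(array([0.4034, 0.2279, 0.14  ]), 0.56)]
stand [(array([0.4587, 0.221 , 0.0407]), 0.15)]
run []
seat []
top 48.1938392625739 [ 0.287 -0.02   1.275]
pail_mid [(array([0.4562, 0.2222, 0.0404]), 0.82), (array([ 0.4618, -0.2851, -0.0007]), 0.72)]
grip [(array([0.4064, 0.2242, 0.1346]), 0.8)]
stand [(array([ 0.456 , -0.2868, -0.0012]), 0.77)]
run [(array([ 0.4279, -0.2899,  0.0023]), 0.78)]
seat [(array([ 0.4656, -0.2836, -0.0005]), 0.65)]
```

View pics/scene0.png

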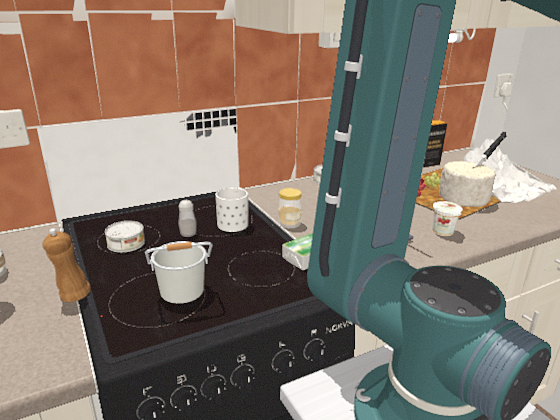

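View pics/top0.png

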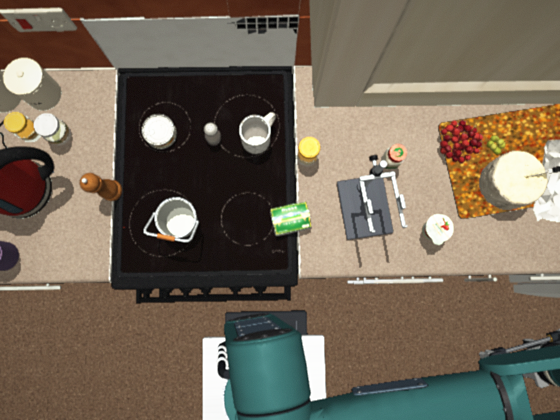

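Run:
```python
import cv2,numpy as np
a=cv2.imread("pics/top0.png")
f=lambda c:cv2.resize(c,None,fx=6,fy=6,interpolation=cv2.INTER_CUBIC)
p=a[190:260,135:210];s=a[145:245,335:415]
P=f(p);S=f(s);h=600
o=np.zeros((600,800,3),np.uint8)
o[:420,:320]=P[:, 40:360];o[:,320:800]=S
cv2.imwrite("pics/crop0.png",o)
```

```text
(no output)
```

View pics/crop0.png

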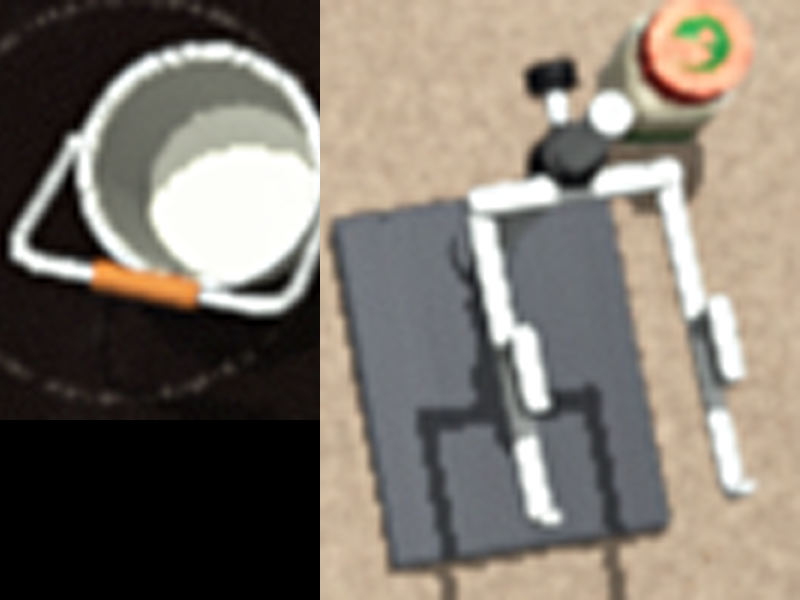

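```bash
cat > h.py <<'E'
import numpy as np,cv2
def ray(s,u,v,z):
    f=s["pixels"].shape[0]/2/np.tan(np.radians(s["fov_y"])/2)
    R=np.array(s["R"]);t=np.array(s["t"]);c=-R.T@t
    d=R.T@np.array([(u-s["cx"])/f,(v-s["cy"])/f,1.])
    return c+d*(z-c[2])/d[2]
def proj(s,X):
    f=s["pixels"].shape[0]/2/np.tan(np.radians(s["fov_y"])/2)
    q=np.array(s["R"])@np.array(X)+s["t"]
    return np.array([s["cx"]+f*q[0]/q[2],s["cy"]+f*q[1]/q[2]])
E
python3 - <<'E'
from bench import robot,cams,models
from h import *
np.set_printoptions(precision=4,suppress=True)
s=cams.snapshot("top")
A=lambda x,y:((x+40)/6+135,y/6+190)
B=lambda x,y:((x-320)/6+335,y/6+145)
a=ray(s,*A(28,258),.1386);b=ray(s,*A(280,305),.1386);d=a-b
print("bar",a,b,np.linalg.norm(d),np.degrees(np.arctan2(-d[0],d[1])))
a=ray(s,*A(92,272),.1386);b=ray(s,*A(198,297),.1386);d=a-b
print("sleeve",(a+b)/2,np.linalg.norm(d),np.degrees(np.arctan2(-d[0],d[1])))
l=ray(s,*B(392,570),.01);r=ray(s,*B(665,527),.01);bl=ray(s,*B(335,218),.01)
print("base",l,r,bl,np.linalg.norm(l-r),np.linalg.norm(l-bl))
d=l-r;print(np.degrees(np.arctan2(-d[0],d[1])));d=bl-l;print(np.degrees(np.arctan2(d[1],d[0])))
for z in(.20,.215,.23):
    l=ray(s,*B(542,520),z);r=ray(s,*B(738,490),z);d=l-r;print(z,(l+r)/2,np.linalg.norm(d),np.degrees(np.arctan2(-d[0],d[1])))
for k in range(3):
  s=cams.snapshot("top")
  for l in ["pail_mid","grip","stand","run","seat"]:
    print(l,[(np.round(d["position"],4),round(d["p"],2)) for d in models.pinpoint(s,l)][:1])
E
```

```text
bar [0.4144 0.2746 0.1386] [0.3935 0.1727 0.1386] 0.10401728992369005 -11.577350387805929
sleeve [0.4028 0.2272 0.1386] 0.04425521229591478 -14.255875950768159
base [ 0.4001 -0.2337  0.01  ] [ 0.4173 -0.358   0.01  ] [ 0.5625 -0.2145  0.01  ] 0.12553635714018527 0.16354548214594067
7.895360721895008
6.74726995708792
0.2 [ 0.4065 -0.2982  0.2   ] 0.0768332830821926 7.6649447125121535
0.215 [ 0.4048 -0.2943  0.215 ] 0.07576092933848205 7.6649447125121934
0.23 [ 0.4031 -0.2905  0.23  ] 0.07468857559477145 7.664944712512198
pail_mid [(array([0.4567, 0.2209, 0.0399]), 0.86)]
grip [(array([0.4084, 0.2278, 0.1333]), 0.6)]
stand []
run [(array([ 0.4282, -0.2892, -0.0006]), 0.58)]
seat [(array([ 0.463 , -0.2841, -0.0002]), 0.81)]
pail_mid [(array([0.4598, 0.2208, 0.0419]), 0.72)]
grip [(array([ 0.4635, -0.2844,  0.0022]), 0.65)]
stand [(array([ 0.4573, -0.2876,  0.0027]), 0.68)]
run [(array([ 0.428 , -0.2935,  0.0034]), 0.57)]
seat [(array([ 0.4601, -0.2837, -0.0006]), 0.76)]
pail_mid [(array([0.458 , 0.22  , 0.0398]), 0.96)]
grip [(array([0.4057, 0.225 , 0.133 ]), 0.8)]
stand [(array([ 0.4558, -0.2861, -0.0009]), 0.59)]
run [(array([ 0.4274, -0.2926,  0.0045]), 0.82)]
seat [(array([ 0.4619, -0.2846, -0.0017]), 0.95)]
```

Emit:
step_arm(
  series=[
    [1, 0, 0, -36, 0],
    [1, 30, -45, -36, -5],
    [1, 60, -90, -36, -10],
    [1, 100, -150, -36, -15],
    [1, 140, -210, -36, -21],
    [1, 180, -270, -36, -27],
    [1, 220, -330, -36, -33],
    [1, 260, -390, -36, -39],
    [1, 300, -450, -36, -45],
    [1, 340, -510, -36, -51],
    [1, 380, -570, -36, -57],
    [1, 415, -623, -36, -61],
    [1, 435, -653, -36, -63],
    [1, 448, -673, -36, -64.3],
    [1, 448, -673, -36, -64.3],
    [1, 448, -673, -36, -64.3],
  ],
)

```text
time: 3.55
tool_pos: [0.4042, 0.2287, 0.2411]
ee_rot: [-3.141, 0.001, 1.37]
wrist_force: [0.7, -0.9, -0.1]
width: 0.0943
```

Run:
```python
from bench import robot,cams,models
from h import *
np.set_printoptions(precision=4,suppress=True)
o=robot.get_obs();print(o["tool_pos"],o["ee_rot"],o["joint_positions"],o["wrist_force"])
s=cams.snapshot("wrist");cv2.imwrite("pics/w1.png",s["pixels"][:,:,::-1]);print(-s["R"].T@s["t"])
for k in range(3):
  s=cams.snapshot("wrist")
  for l in ["pail_mid","grip"]:
    print(l,[(np.round(d["position"],4),round(d["p"],2)) for d in models.pinpoint(s,l)][:2])
```

```text
[0.4042 0.2287 0.2411] [-3.1409  0.0013  1.3701] [ 0.3932 -0.1079  1.494  -0.0007  1.7568  0.5938] [ 0.6978 -0.8709 -0.0999]
[0.4206 0.3089 0.4195]
pail_mid [(array([0.461 , 0.2186, 0.0455]), 0.89)]
grip [(array([0.4008, 0.2285, 0.1363]), 0.74)]
pail_mid []
grip [(array([0.4058, 0.2301, 0.1396]), 0.96)]
pail_mid [(array([0.4566, 0.2175, 0.044 ]), 0.61)]
grip [(array([0.4023, 0.23  , 0.1377]), 0.71)]
```

View pics/w1.png

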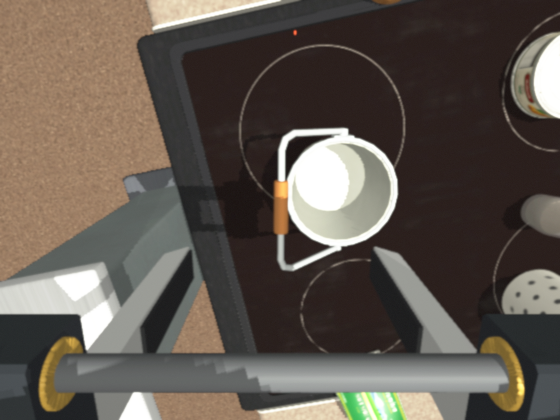

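Run:
```python
from bench import robot,cams,models
from h import *
np.set_printoptions(precision=4,suppress=True)
s=cams.snapshot("wrist")
hsv=cv2.cvtColor(s["pixels"][150:260,250:310],cv2.COLOR_RGB2HSV)
m=cv2.inRange(hsv,(5,120,90),(20,255,255));p=np.argwhere(m)[:,::-1]+[250,150]
c=p.mean(0);w,V=np.linalg.eigh(np.cov(p.T));v=V[:,1];print(len(p),c,v)
for z in(.132,.137,.142):
  print(z,ray(s,*c,z))
a=ray(s,*(c-25*v),.137);b=ray(s,*(c+25*v),.137);d=a-b;d*=np.sign(d[1]);print(np.degrees(np.arctan2(-d[0],d[1])))
# rim circle centre at .085
```

```text
744 [279.621  206.7016] [0.0176 0.9998]
0.132 [0.4031 0.2298 0.132 ]
0.137 [0.4035 0.2312 0.137 ]
0.142 [0.4038 0.2326 0.142 ]
-10.713762777250635
```

Emit:
step_arm(
  series=[
    [1, 2, -1, 20, 0],
    [1, 2, -1, 50, 0],
    [1, 2, -1, 80, 0],
    [1, 2, -1, 105, 0],
    [1, 2, -1, 118, 0],
    [1, 2, -1, 124, 0],
    [1, 2, -1, 124, 0],
    [1, 2, -1, 124, 0],
  ],
)

```text
time: 5.1
tool_pos: [0.4045, 0.2311, 0.1186]
ee_rot: [3.14, -0.001, 1.369]
wrist_force: [-0.5, 1.0, 0.2]
width: 0.0941
```

Emit:
step_arm(
  series=[
    [0, 0, 0, 0, 0],
    [-0.4, 0, 0, 0, 0],
    [-0.6, 0, 0, 0, 0],
    [-0.8, 0, 0, 0, 0],
    [-1, 0, 0, 0, 0],
    [-1, 0, 0, 0, 0],
    [-1, 0, 0, 0, 0],
    [-1, 0, 0, 0, 0],
  ],
)

```text
time: 6.1
tool_pos: [0.4038, 0.2309, 0.1174]
ee_rot: [3.142, 0.0, 1.369]
wrist_force: [0.1, -0.3, 0.5]
width: 0.0175
```

Run:
```python
from bench import robot,cams,models
from h import *
s=cams.snapshot("scene");t=cams.snapshot("top")
cv2.imwrite("pics/g2.png",np.hstack([cv2.resize(s["pixels"][200:340,100:260,::-1],None,fx=2.4,fy=2.4),cv2.resize(t["pixels"][160:300,100:260,::-1],None,fx=2.4,fy=2.4)]))
o=robot.get_obs();print(o["tool_pos"],o["ee_rot"],o["wrist_force"],o["width"])
```

```text
[0.40386501 0.23080954 0.11741839] [3.14144032e+00 1.36483350e-04 1.36893226e+00] [0.17711925 0.14021742 0.57876237] 0.010965530915334773
```

View pics/g2.png

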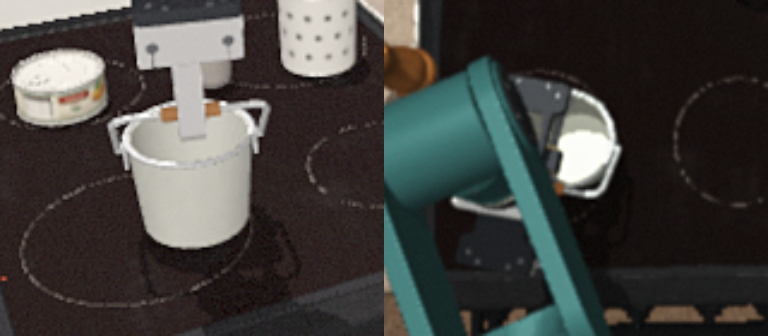

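Emit:
step_arm(
  series=[
    [-1, 0, 0, 0, 0],
    [-1, 0, 3.5, -3, 0],
    [-1, 0, 7, -6, 0],
    [-1, 0, 10.5, -8.5, 0],
    [-1, 0, 13.6, -10.5, 0],
    [-1, 0, 17, -12.5, 0],
    [-1, 0, 20.7, -14, 0],
    [-1, 0, 24.3, -15.8, 0],
    [-1, 0, 28, -17.2, 0],
    [-1, 0, 28, -17.2, 0],
  ],
)

```text
time: 7.45
tool_pos: [0.4321, 0.225, 0.1358]
ee_rot: [3.14, -0.0, 1.369]
wrist_force: [-2.3, -1.0, 6.0]
width: 0.0111
```

Emit:
step_arm(
  series=[
    [-1, 0, 0, -1.5, 0],
    [-1, 0, 4, -3, 0],
    [-1, 0, 8, -4, 0],
    [-1, 0, 12, -5, 0],
    [-1, 0, 16, -5.5, 0],
    [-1, 0, 20, -6, 0],
    [-1, 0, 24, -6.2, 0],
    [-1, 0, 27, -6.2, 0],
    [-1, 0, 27, -6.2, 0],
  ],
)

```text
time: 8.57
tool_pos: [0.4581, 0.2197, 0.141]
ee_rot: [3.141, 0.0, 1.369]
wrist_force: [0.2, -1.2, -1.0]
width: 0.0108
```

Run:
```python
from bench import robot,cams,models
from h import *
np.set_printoptions(precision=4,suppress=True)
s=cams.snapshot("scene")
cv2.imwrite("pics/g3.png",cv2.resize(s["pixels"][180:320,100:260,::-1],None,fx=3,fy=3,interpolation=cv2.INTER_CUBIC))
o=robot.get_obs();print(o["tool_pos"],o["ee_rot"],o["wrist_force"],o["width"])
for l in ["pail_mid","grip"]:
  print(l,[(np.round(d["position"],4),round(d["p"],2)) for d in models.pinpoint(s,l)][:2])
```

```text
[0.458  0.2198 0.141 ] [3.1409 0.     1.3689] [ 0.6254 -1.6936 -0.3459] 0.011106394853489318
pail_mid [(array([0.4557, 0.2208, 0.0417]), 0.93)]
grip [(array([0.4567, 0.2158, 0.1604]), 0.88)]
```

View pics/g3.png

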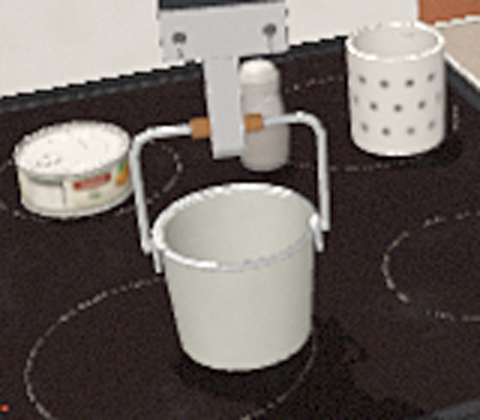

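Emit:
step_arm(
  series=[
    [-1, 0, 0, -2, 0],
    [-1, 0, 0, -5, 0],
    [-1, 0, 0, -10, 0],
    [-1, 0, 0, -18, 0],
    [-1, 0, 0, -28, 0],
    [-1, 0, 0, -40, 0],
    [-1, 0, 0, -55, 0],
    [-1, 0, 0, -70, 0],
    [-1, 0, 0, -85, 0],
    [-1, 0, 0, -98, 0],
    [-1, 0, 0, -108, 0],
    [-1, 0, 0, -115, 0],
    [-1, 0, 0, -119, 0],
    [-1, 0, 0, -119, 0],
    [-1, 0, 0, -119, 0],
  ],
)

```text
time: 10.6
tool_pos: [0.4575, 0.2198, 0.2593]
ee_rot: [-3.141, 0.001, 1.369]
wrist_force: [1.3, 0.2, -3.9]
width: 0.0113
```

Emit:
step_arm(
  series=[
    [-1, -3, 0, 0, 0],
    [-1, -11, 0, 0, 0],
    [-1, -26, -1, 0, -1],
    [-1, -48, -2, 0, -2],
    [-1, -77, -3, 0, -3],
    [-1, -112, -4, 0, -4],
    [-1, -150, -5, 0, -5.5],
    [-1, -190, -6, 0, -7],
    [-1, -230, -7, 0, -8.5],
    [-1, -270, -9, 0, -10],
    [-1, -310, -10, 0, -11.5],
    [-1, -350, -11, 0, -13],
    [-1, -390, -12, 0, -14.5],
    [-1, -427, -14, 0, -16],
    [-1, -460, -15, 0, -17],
    [-1, -488, -16, 0, -18],
    [-1, -510, -17, 0, -18.5],
    [-1, -525, -17, 0, -19],
    [-1, -534, -17, 0, -19],
    [-1, -537, -17, 0, -19],
  ],
)

```text
time: 13.1
tool_pos: [0.3334, -0.303, 0.2599]
ee_rot: [3.142, -0.0, 1.7]
wrist_force: [-0.3, -0.2, -4.9]
width: 0.0109
```

Emit:
step_arm(
  series=[
    [-1, 0, 0, 0, 0],
    [-1, 0, 0, 0, 0],
    [-1, 0, 0, 0, 0],
    [-1, 0, 0, 0, 0],
  ],
)

```text
time: 13.6
tool_pos: [0.3335, -0.3026, 0.26]
ee_rot: [3.141, 0.0, 1.701]
wrist_force: [0.5, -0.7, -4.0]
width: 0.0111
```

Run:
```python
from bench import robot,cams,models
from h import *
np.set_printoptions(precision=4,suppress=True)
o=robot.get_obs();print(o["tool_pos"],o["ee_rot"],o["wrist_force"],o["width"])
a=cams.snapshot("wrist");b=cams.snapshot("top")
for n,s in(("wrist",a),("top",b)):
  print(n,-s["R"].T@s["t"])
  for l in ["pail_mid","grip","stand","run","seat"]:
    print(l,[(np.round(d["position"],4),round(d["p"],2)) for d in models.pinpoint(s,l)][:2])
im=np.zeros((600,800,3),np.uint8);im[:420,:560]=a["pixels"][:,:,::-1]
cv2.imwrite("pics/w4.png",a["pixels"][:,:,::-1])
cv2.imwrite("pics/t4.png",b["pixels"][:,:,::-1])
```

```text
[ 0.3335 -0.3026  0.26  ] [3.1415 0.0002 1.7011] [ 0.494  -0.7151 -3.9539] 0.011108644293796332
wrist [ 0.323  -0.2217  0.4384]
pail_mid [(array([ 0.3319, -0.3036,  0.1648]), 0.67)]
grip [(array([ 0.3298, -0.3026,  0.2787]), 0.55)]
stand [(array([ 0.4519, -0.2921,  0.0034]), 0.69)]
run [(array([ 0.4311, -0.287 , -0.0032]), 0.96)]
seat [(array([ 0.4644, -0.2911,  0.0027]), 0.62)]
top [ 0.2874 -0.0205  1.2747]
pail_mid [(array([ 0.3338, -0.2983,  0.1587]), 0.86)]
grip [(array([ 0.4561, -0.2898, -0.0002]), 0.73)]
stand [(array([ 0.4564, -0.2882, -0.001 ]), 0.63)]
run [(array([ 0.4286, -0.2911,  0.0042]), 0.84)]
seat [(array([ 0.4625, -0.2856, -0.0015]), 0.91)]
```

View pics/w4.png

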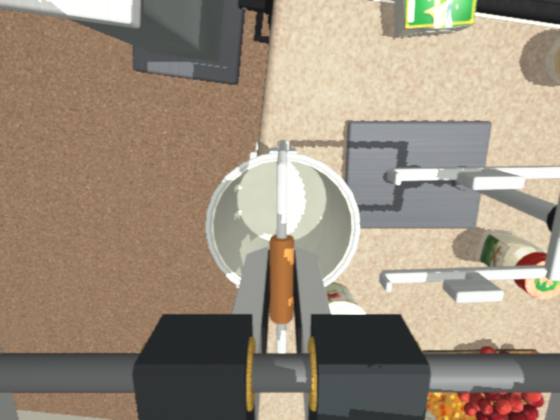

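Run:
```python
import cv2
a=cv2.imread("pics/w4.png")[145:315,370:560]
cv2.imwrite("pics/c4.png",cv2.resize(a,None,fx=3.5,fy=3.5,interpolation=cv2.INTER_CUBIC))
```

```text
(no output)
```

View pics/c4.png

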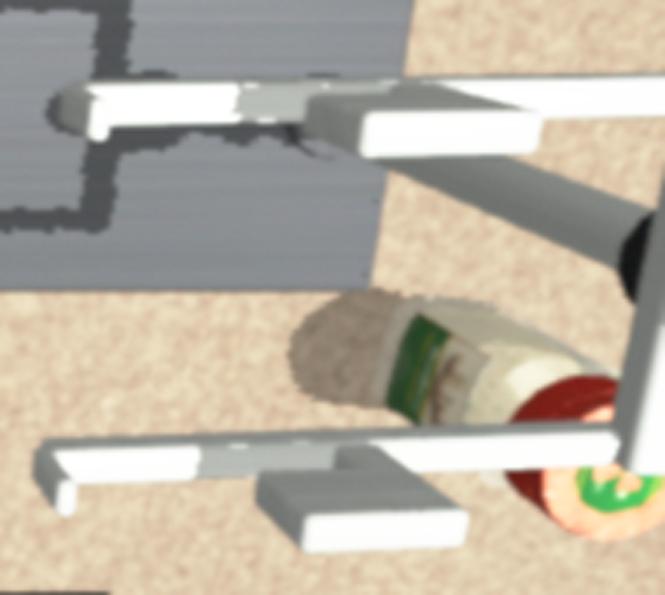

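Run:
```python
from bench import robot,cams,models
from h import *
from scipy.optimize import least_squares as ls
np.set_printoptions(precision=4,suppress=True)
s=cams.snapshot("wrist");o=robot.get_obs()
C=lambda x,y:np.array([x/3.5+370,y/3.5+145])
pts=[((-51,38,16.6),C(98,115)),((-51,-38,16.6),C(66,497)),((-12,38,30.8),C(363,134)),((-12,-38,30.8),C(303,532))]
def W(p,q):
  c,n=np.cos(p[2]),np.sin(p[2]);x,y,z=np.array(q)/1000
  return [p[0]+c*x-n*y,p[1]+n*x+c*y,p[3]+z]
def res(p):return np.concatenate([proj(s,W(p,q))-u for q,u in pts])
r=ls(res,[.4565,-.2865,.13,.2],x_scale=[.01,.01,.1,.01]);J=r.jac;print(r.x,np.degrees(r.x[2]),"\n",r.fun)
print("sd for 1px",np.sqrt(np.diag(np.linalg.inv(J.T@J))))
for h in(.190,.2,.214):
  q=ls(lambda p:res([*p,h]),[.4565,-.2865,.13]);print(h,q.x,q.cost)
# sleeve
hsv=cv2.cvtColor(s["pixels"],cv2.COLOR_RGB2HSV)[225:335,262:305]
m=cv2.inRange(hsv,(5,120,60),(20,255,255));p=np.argwhere(m)[:,::-1]+[262,225]
print("sleeve px",p.min(0),p.max(0),p.mean(0))
for v in (p[:,1].min(),p[:,1].max()):print(ray(s,p[:,0].mean(),v,.279+.005))
T=o["tool_pos"];print(T,"tool grasp px",proj(s,T+[0,0,.019]))
```

```text
[ 0.4573 -0.2872  0.1321  0.1953] 7.569914600799342 
 [ 1.0876 -0.0123  0.5711  0.3184 -0.969  -0.9413 -0.5988  0.745 ]
sd for 1px [0.0008 0.0006 0.0075 0.0017]
0.19 [ 0.4598 -0.2888  0.1301] 6.9652163817827475
0.2 [ 0.455  -0.2858  0.1341] 6.462250597099778
0.214 [ 0.4484 -0.2817  0.1402] 78.51866631094065
sleeve px [269 236] [294 322] [281.2187 279.1546]
[ 0.3301 -0.278   0.284 ]
[ 0.3358 -0.3215  0.284 ]
[ 0.3334 -0.3029  0.2599] tool grasp px [281.2566 281.535 ]
```

Emit:
step_arm(
  series=[
    [-1, -1, 0, 3, 0],
    [-1, -2, 0, 10, 0],
    [-1, -3, 0, 20, 0],
    [-1, -3.5, 0, 32, 0],
    [-1, -3.5, 0, 43, 0],
    [-1, -3.5, 0, 50, 0],
    [-1, -3.5, 0, 53, 0],
    [-1, -3.5, 3, 53, 0],
    [-1, -3.5, 9, 53, 0],
    [-1, -3.5, 18, 53, 0],
    [-1, -3.5, 28, 53, 0],
    [-1, -3.5, 39, 53, 0],
    [-1, -3.5, 50, 53, 0],
    [-1, -3.5, 61, 53, 0],
    [-1, -3.5, 72, 53, 0],
    [-1, -3.5, 82, 53, 0],
    [-1, -3.5, 89, 53, 0],
    [-1, -3.5, 93, 53, 0],
    [-1, -3.5, 95, 53, 0],
    [-1, -3.5, 95, 53, 0],
  ],
)

```text
time: 16.75
tool_pos: [0.428, -0.2941, 0.2069]
ee_rot: [-3.141, 0.0, 1.701]
wrist_force: [0.6, 0.5, -4.8]
width: 0.0109
```

Run:
```python
from bench import robot,cams,models
from h import *
np.set_printoptions(precision=4,suppress=True)
o=robot.get_obs();print(o["tool_pos"],o["ee_rot"],o["wrist_force"],o["width"])
a=cams.snapshot("wrist")
cv2.imwrite("pics/w5.png",cv2.resize(a["pixels"][110:420,150:480,::-1],None,fx=1.9,fy=1.9,interpolation=cv2.INTER_CUBIC))
```

```text
[ 0.428  -0.2941  0.2069] [-3.1414  0.0001  1.7006] [ 0.6303  0.544  -4.8222] 0.010863157249898711
```

View pics/w5.png

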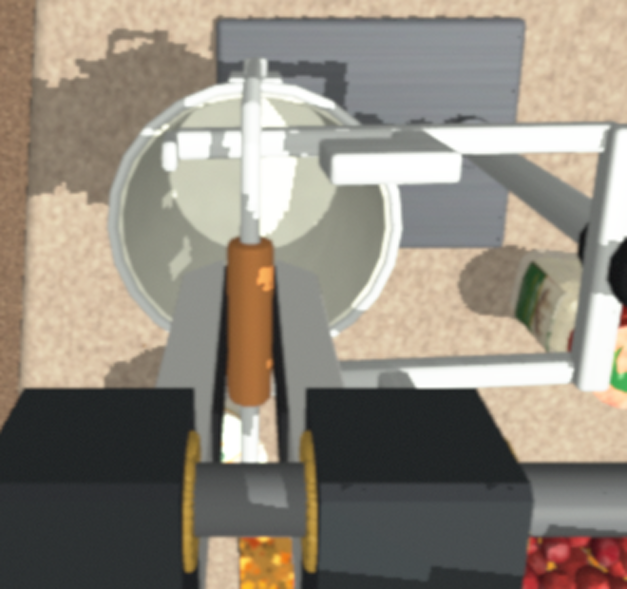

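Emit:
step_arm(
  series=[
    [-1, 0, 0, 2, 0],
    [-1, 0, 0, 6, 0],
    [-1, 0, 0, 11, 0],
    [-1, 0, 0, 15, 0],
    [-1, 0, 0, 18, 0],
    [-1, 0, 0, 20, 0],
    [-1, 0, 0, 21, 0],
    [-1, 0, 0, 21, 0],
  ],
)

```text
time: 17.8
tool_pos: [0.4281, -0.2941, 0.1859]
ee_rot: [3.142, 0.0, 1.701]
wrist_force: [0.1, -0.0, -5.3]
width: 0.0111
```

Emit:
step_arm(
  series=[
    [-1, 0, 0, 0.8, 0],
    [-1, 0, 0, 1.6, 0],
    [-1, 0, 0, 2.4, 0],
    [-1, 0, 0, 2.4, 0],
  ],
)

```text
time: 18.3
tool_pos: [0.428, -0.294, 0.1834]
ee_rot: [-3.141, -0.0, 1.701]
wrist_force: [0.3, -0.5, -5.4]
width: 0.0111
```

Emit:
step_arm(
  series=[
    [-1, 0, 0, 0.7, 0],
    [-1, 0, 0, 1.4, 0],
    [-1, 0, 0, 1.4, 0],
  ],
)

```text
time: 18.68
tool_pos: [0.4281, -0.2941, 0.1821]
ee_rot: [3.142, 0.0, 1.701]
wrist_force: [-0.4, 0.0, -5.2]
width: 0.0112
```

Emit:
step_arm(
  series=[
    [-1, 0, 0, 0.7, 0],
    [-1, 0, 0, 1.4, 0],
    [-1, 0, 0, 1.4, 0],
  ],
)

```text
time: 19.05
tool_pos: [0.4282, -0.2941, 0.1819]
ee_rot: [3.141, 0.001, 1.701]
wrist_force: [-1.6, 1.3, 1.2]
width: 0.0109
```

Emit:
step_arm(
  series=[
    [-1, 0, 1, 0.1, 0],
    [-1, 0, 3, 0.2, 0],
    [-1, 0, 5.5, 0.4, 0],
    [-1, 0, 8, 0.6, 0],
    [-1, 0, 10.5, 0.7, 0],
    [-1, 0, 13, 0.9, 0],
    [-1, 0, 15, 1.0, 0],
    [-1, 0, 15, 1.0, 0],
  ],
)

```text
time: 20.05
tool_pos: [0.4422, -0.2933, 0.1808]
ee_rot: [-3.14, 0.003, 1.7]
wrist_force: [-4.5, -1.0, 3.6]
width: 0.0112
```

Run:
```python
from bench import robot
o=robot.get_obs();print({k:o[k].round(4) for k in("tool_pos","ee_rot","wrist_force","wrist_torque","width")})
```

```text
Traceback (most recent call last):
AttributeError: 'float' object has no attribute 'round'
```

Emit:
step_arm(
  series=[
    [-1, 0, 0, -0.5, 0],
    [-1, 0, 0, -0.5, 0],
  ],
)

```text
time: 20.3
tool_pos: [0.4425, -0.2932, 0.1808]
ee_rot: [-3.141, 0.002, 1.7]
wrist_force: [-5.4, -3.0, 5.4]
width: 0.0107
```

Run:
```python
from bench import robot,cams
from h import *
np.set_printoptions(precision=4,suppress=True)
o=robot.get_obs();print(*[(k,o[k]) for k in("tool_pos","ee_rot","wrist_force","wrist_torque","width")])
a=cams.snapshot("wrist")
cv2.imwrite("pics/w6.png",cv2.resize(a["pixels"][110:420,150:480,::-1],None,fx=1.9,fy=1.9,interpolation=cv2.INTER_CUBIC))
```

```text
('tool_pos', array([ 0.4425, -0.2932,  0.1808])) ('ee_rot', array([-3.1409,  0.0024,  1.6998])) ('wrist_force', array([-5.3602, -2.9663,  5.3953])) ('wrist_torque', array([-0.438 ,  0.8751,  0.0266])) ('width', 0.010679498522524344)
```

View pics/w6.png

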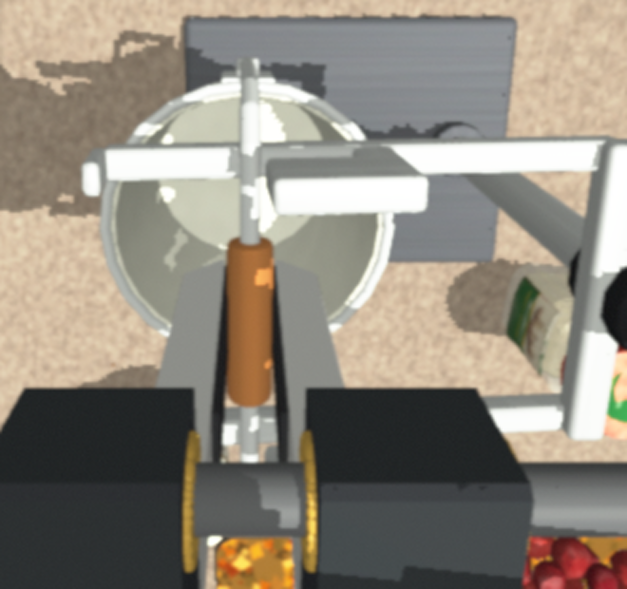

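Emit:
step_arm(
  series=[
    [-1, 0, 0, -0.7, 0],
    [-1, 0, 0, -0.7, 0],
    [-1, 0, 0, -0.7, 0],
    [-1, 0, 0, -0.7, 0],
  ],
)

```text
time: 20.85
tool_pos: [0.4435, -0.2924, 0.1809]
ee_rot: [3.141, 0.001, 1.701]
wrist_force: [-0.7, -3.6, 1.0]
width: 0.011
```

Emit:
step_arm(
  series=[
    [-1, 0, 2, -0.2, 0],
    [-1, 0, 4, 0, 0],
    [-1, 0, 6, 0.1, 0],
    [-1, 0, 8, 0.3, 0],
    [-1, 0, 8, 0.3, 0],
  ],
)

```text
time: 21.48
tool_pos: [0.4512, -0.2904, 0.1803]
ee_rot: [3.141, -0.001, 1.701]
wrist_force: [-2.9, 0.6, -0.1]
width: 0.0112
```

Emit:
step_arm(
  series=[
    [-1, 0, 2, 0.1, 0],
    [-1, 0, 4, 0.3, 0],
    [-1, 0, 6, 0.4, 0],
    [-1, 0, 8, 0.6, 0],
    [-1, 0, 10, 0.7, 0],
    [-1, 0, 10, 0.7, 0],
  ],
)

```text
time: 22.22
tool_pos: [0.4613, -0.2897, 0.1797]
ee_rot: [3.141, 0.0, 1.701]
wrist_force: [-0.3, -1.1, -1.6]
width: 0.0111
```

Emit:
step_arm(
  series=[
    [-1, 0, 1, 0.1, 0],
    [-1, 0, 2, 0.1, 0],
    [-1, 0, 3, 0.2, 0],
    [-1, 0, 3, 0.2, 0],
  ],
)

```text
time: 22.72
tool_pos: [0.4639, -0.2892, 0.1795]
ee_rot: [3.141, -0.0, 1.701]
wrist_force: [-1.5, 0.2, -2.8]
width: 0.0111
```

Emit:
step_arm(
  series=[
    [-1, 0, 0.7, 0.3, 0],
    [-1, 0, 1.4, 0.4, 0],
    [-1, 0, 1.4, 0.4, 0],
    [-1, 0, 1.4, 0.4, 0],
  ],
)

```text
time: 23.22
tool_pos: [0.4648, -0.2892, 0.1794]
ee_rot: [-3.141, 0.0, 1.701]
wrist_force: [-4.0, -0.1, -0.7]
width: 0.011
```

Emit:
step_arm(
  series=[
    [-1, 0, 0.7, 0, 0],
    [-1, 0, 1.4, 0.1, 0],
    [-1, 0, 1.4, 0.1, 0],
    [-1, 0, 1.4, 0.1, 0],
  ],
)

```text
time: 23.72
tool_pos: [0.4649, -0.2892, 0.1794]
ee_rot: [-3.138, -0.0, 1.7]
wrist_force: [-8.2, 0.8, 0.9]
width: 0.0114
```

Emit:
step_arm(
  series=[
    [-1, 0, -0.9, 0, 0],
    [-1, 0, -0.9, 0, 0],
    [-1, 0, -0.9, 0, 0],
    [-0.6, 0, -0.9, 0, 0],
    [-0.4, 0, -0.9, 0, 0],
    [-0.2, 0, -0.9, 0, 0],
    [0, 0, -0.9, 0, 0],
    [0.1, 0, -0.9, 0, 0],
    [0.1, 0, -0.9, 0, 0],
  ],
)

```text
time: 24.85
tool_pos: [0.4657, -0.2891, 0.1792]
ee_rot: [3.142, -0.0, 1.701]
wrist_force: [-0.4, -0.9, 0.1]
width: 0.0514
```

Run:
```python
from bench import robot,cams
from h import *
np.set_printoptions(precision=4,suppress=True)
o=robot.get_obs();print(*[(k,o[k]) for k in("tool_pos","wrist_force","width")])
a=cams.snapshot("wrist")
cv2.imwrite("pics/w7.png",cv2.resize(a["pixels"][110:420,150:480,::-1],None,fx=1.9,fy=1.9,interpolation=cv2.INTER_CUBIC))
```

```text
('tool_pos', array([ 0.4657, -0.2891,  0.1792])) ('wrist_force', array([-0.4279, -0.9007,  0.132 ])) ('width', 0.051436148736367836)
```

View pics/w7.png

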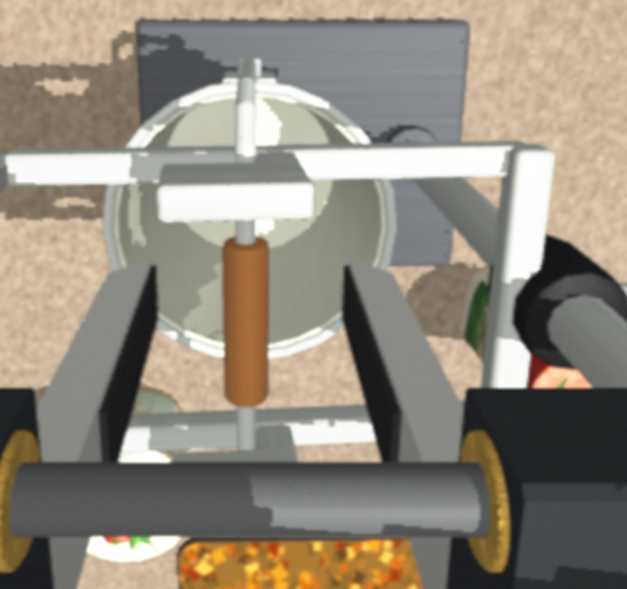

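Emit:
step_arm(
  series=[
    [0.1, 0, 0, -4, 0],
    [0.1, 0, 0, -12, 0],
    [0.1, 0, 0, -25, 0],
    [0.1, 0, 0, -45, 0],
    [0.1, 0, 0, -70, 0],
    [0.1, 0, 0, -95, 0],
    [0.1, 0, 0, -115, 0],
    [0.1, 0, 0, -125, 0],
    [0.1, 0, -50, -130, 0],
    [0.1, 0, -100, -130, 0],
    [0.1, 0, -130, -130, 0],
    [0.1, 0, -130, -130, 0],
    [0.1, 0, -130, -130, 0],
  ],
)

```text
time: 26.52
tool_pos: [0.3373, -0.3059, 0.3092]
ee_rot: [3.141, -0.0, 1.701]
wrist_force: [0.0, -0.1, -0.5]
width: 0.0515
```

Run:
```python
from bench import robot,cams,models
from h import *
np.set_printoptions(precision=4,suppress=True)
o=robot.get_obs();print(*[(k,o[k]) for k in("time","tool_pos","wrist_force")])
for k in range(2):
  s=cams.snapshot("wrist")
  for l in ["pail_mid","grip","seat"]:
    print(l,[(np.round(d["position"],4),round(d["p"],2)) for d in models.pinpoint(s,l)][:1])
cv2.imwrite("pics/w8.png",s["pixels"][:,:,::-1])
```

```text
('time', 26.525) ('tool_pos', array([ 0.3373, -0.3059,  0.3092])) ('wrist_force', array([ 0.048 , -0.1106, -0.4831]))
pail_mid [(array([ 0.4629, -0.2885,  0.0837]), 0.64)]
grip []
seat []
pail_mid [(array([ 0.4623, -0.2866,  0.0832]), 0.88)]
grip [(array([ 0.4614, -0.2896,  0.2005]), 0.81)]
seat []
```

View pics/w8.png

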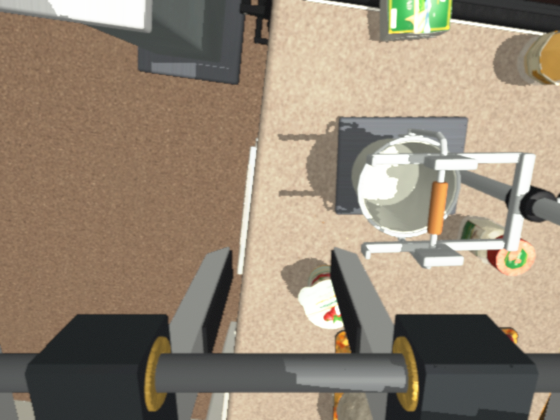

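Run:
```python
from bench import robot,cams,models
from h import *
np.set_printoptions(precision=4,suppress=True)
s=cams.snapshot("wrist")
hsv=cv2.cvtColor(s["pixels"],cv2.COLOR_RGB2HSV)[172:245,420:455]
m=cv2.inRange(hsv,(5,120,60),(20,255,255));p=np.argwhere(m)[:,::-1]+[420,172]
c=p.mean(0);w,V=np.linalg.eigh(np.cov(p.T));v=V[:,1]*np.sign(V[1,1])
u=np.array([.9913,.132]);n=np.array([-.132,.9913])
for k in(-22,0,22):
  q=ray(s,*(c+k*v),.202)[:2]-[.4573,-.2872];print("stand x,y mm",1000*q@u,1000*q@n)
print(robot.close_job())
```

```text
stand x,y mm 4.40750170808129 17.12271342352553
stand x,y mm 4.499458378108104 -0.8891313820216086
stand x,y mm 4.594624963428382 -19.529712483564513
the job is handed in; nothing more can be done
None
```

The pail is hanging by its bail on the stand, and I handed the job in at about 26.7 s of the 72 s allowed.

- **Bail and lift:** I gripped the sleeve and swung the bail upright with the pail standing; the wrist force stayed at about 6 N or less. I then lifted the pail by the bail and carried it round to the front of the stand.
- **Setting down and sliding home:** I lowered the wire onto the open run and felt contact with the tool tip at 0.182 m, which puts the arm tops at about 0.196 m at the seats. I slid it back at light load until it stopped with about 8 N against it. By tool position that was stand x ≈ 7.5 mm, the nominal home.
- **Release:** I opened the fingers, felt almost no force on the wrist, and backed away. The last picture shows the wire in both cheeks, the pail hanging upright and clear of the robot, and nearby things where they were.

**Checks that were less clean:**
- The last camera reading put the sleeve at stand x ≈ 4.5 mm instead of 7.5 mm, with the bar parallel to the closed ends of the slots. Calibration error could explain this, and the firm stop points to the wire being home. But it was printed by the same script that handed the job in, so I did not look again.
- Part-way along the slide, friction raised the drag to about 6 N sideways and 5 N down. I eased off before going on.

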